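Lock out the band sealer's roller support and drop in the long roller section

ROBOT

A 6-joint arm with a two-finger parallel gripper is mounted at the origin on the work surface. World frame = base frame: x ahead of the robot, y to its left, z up, the work surface at z = 0. Lengths are in m, angles in rad, forces in N, time in s.
With the tool pointing down it reaches from about 0.3 to 0.775 m from the base axis. Payload 14.6 kg.
Tool frame: the origin (TCP) lies at the centre of the arm's flange, where the gripper is bolted on; the fingertips stand 199 mm ahead of it and the grasp point (between the pads) lies 180 mm ahead of it; z points along the fingers, y is the line along which they close (so a half turn about z gives the same grasp; the last joint's range is limited). The gripper opens to 94 mm and grips with 3 to 60 N. Pads are 16 mm wide; open, the fingers measure 119 mm over their backs; the gripper's body (75 mm by 177 mm) begins 78 mm behind the grasp point.
Start: joints at [-1.28, 0.3, 1.521, -0, 1.321, -0.067], TCP at [0.193, -0.515, 0.405] pointing down, gripper open.
Joint ranges: [-3.03, 3.03], [-0.79, 2.21], [0.23, 2.52], [-1.04, 4.18], [0, 3.07], [-2.55, 2.55]. Speed limits (rad/s): [2.22, 2.22, 2.57, 3.14, 3.14, 3.14].

INTERFACE

Orientations are given as a rotation vector (axis times angle).
In Python, from cell import bot gives the robot as it stands. The module is installed in compiled form; this text tells all that it offers.
- The arm moves only by the shell command python3 -m handwheel 'ROWS' [FORCE]. ROWS is JSON, a list that holds one entry, the list of rows, each a list of 5 numbers: the shift along the tool's x, y, z in units of 0.05 m (1.0 is 0.05 m), then the turn about the tool's z in units of 0.1 rad (1.0 is 0.1 rad), then the finger opening in mm, from 0 to 94. A call has 1 to 10 rows; each row shifts and turns the commanded pose from where the row before left it, along the tool's axes as they then stand; what a row does not reach is not made up. A row lasts 1/10 s, in which the tool goes at most 50 mm and 8.59 degrees, less where a joint would pass 70% of its speed; a pose out of reach is approached as far as the arm can. A call with a number of a shift or a turn outside -1 to 1 is refused whole. A call with a gripper value outside its range is refused whole. The fingers move at their own pace and stop on an object; FORCE is the grip in N (left out, the last holds). Time passes only in rows, so rows that do not move let the fingers close. It gives the time, the measured TCP pose, the force, the opening and the grip force at its end, in the units of the state.
- bot.get_obs(): the state, without advancing time (a new reading comes with each control period).
- bot.snapshot(name): name is "scene" or "top"; returns the picture (384x512x3 uint8, blue, green, red); there is no depth.
- bot.get_calibration(name): a dict with "intrinsics" (3x3 intrinsics, pixels), "rvec" (rotation vector, rad) and "tvec" (3), from world to camera coordinates, as OpenCV has them. Camera axes: x right, y down, z forward; pixel columns grow to the right and rows downward; lengths in m; the calibration is good to about 2 mm. A picture is of the moment at which its call begins. get_calibration takes no time and is no camera call.
- bot.finish_job(): hands the job in; it is judged then, once.
Trained networks look in the newest picture that a camera, given by its name, has taken for a name from the list of things; names that differ only in an ending like _2 or _b are one class to them, and where a whole thing is asked for, a point or a joint stands for the part that bears it (a point fixed in the world has none). Each returns a list of dicts, best first, with "confidence" (0 to 1); they miss things now and then, are a little off and sometimes report something else, mostly with a low value. They report only what shows in the picture. A call takes as long as a camera call. They do not tell look-alikes from the thing itself.
- bot.search_frame(query, camera): "rect" ([centre column, centre row, width, height] in pixels, round what is visible of it).
- bot.trace(query, camera): "pixels" (384x512 bool, what is visible of it) and "rect" ([centre column, centre row, width, height] in pixels, round what is visible of it).
- bot.place_of(query, camera): "uv" ([column, row] in pixels: a listed point, or the origin of a listed thing).
The state is a dict: "t": time; "joint_pos": joint angles; "joint_velocities": joint speeds; "effort": joint torques, N m; "ee_pos": TCP position; "ee_rot": TCP orientation; "wrist_force": force on the tool from outside, world axes, zero at the start; "moment": the same for the moment, N m; "grip_width": finger opening in m; "finger_force": force on a finger pad.
Only numpy, scipy, OpenCV 4.12 (cv2) and the standard library are available. Lean on these libraries where they do the work, as an engineer would, in place of code of your own. Each camera call takes 0.05 s, during which the arm holds its last target. There are 200 camera calls.

TASK

Get the band sealer's outfeed ready for long pouches: draw the pull-out support at the end of the belt out by its black handle until its spring button pops up through the next hole in the sleeve and locks it, then lower the longer of the two loose roller sections gently into the gap between the belt end and the support's lip, so that it lies flat on both ledges, in line with the belt and centred across it. Let go of it there, and leave everything else on the bench where it is.

Things in the scene. Friction and masses are not known exactly. Their poses are not given: they have to be found in the camera images.
- sealer: Band sealer, a heavy fixed machine: blue belt 126 mm wide between cream side frames, 1.28 m long, belt top 111 mm above the bench; its tall head stands over 0.55 m back. Origin: on the bench under the middle of the belt's discharge end. z up; x across the belt; +y back along the belt into the machine, so -y (out) is the way pouches leave and the support is drawn.
- hole (a point): Centre of the next (first) hole, in the top face of the steel sleeve, a fixed 40 mm square tube under the belt end, wall 4 mm, top face 58 mm above the bench, sticking 85 mm out. The hole is 12 mm wide, 40 mm out from the sealer's origin; a second, not wanted, is 68 mm out. The sealer's axes.
- seat (a point): Where the long section's origin belongs, its length along the sealer's y, once the support is locked: x 0, y -105 mm, z 70 mm in the sealer's frame and with its axes. Fixed to the sealer. The section's belt end rests on the fixed ledge: 120 mm across, 0 to 23 mm out, top 70 mm above the bench, with an upright back stop (face at 0, top 92 mm above the bench) behind it.
- support (a joint): How far the support is drawn out, in m: 0 home, 0.14 at most. It slides along the sealer's -y with 3 to 5 N of friction and stays where left. It starts at 0 to 0.05, the button hidden in the sleeve; at 0.100 the button reaches the first hole and locks it both ways with 1 mm of play. It is a 31 mm square aluminium tube with ledge, lip and handle.
- lip (a point): Middle of the inner face of the support's upright lip, level with its ledge; moves with the support, 110 mm plus the support's value out from the sealer's origin. Ledge 120 mm across, 27 mm deep, top 70 mm above the bench; lip 120 mm across, top 97 mm above the bench. Locked, back stop to lip is 210 mm: 10 mm more than the long section. The sealer's axes.
- snap_button (a joint): The sprung steel button on the support's tube, 10 mm across, domed, pressed up with 2.5 to 5 N: 0 while held down under the sleeve's wall, 0.0095 when it has popped up through a hole and stands 5.5 mm above the sleeve's top face. It may be seen from above in the hole.
- handle (a point): Middle of the support's pull handle, a black round bar 12 mm thick running 84 mm across (along the sealer's x), 66 mm above the bench, on two stubs at its ends; 44 mm clear between bar and lip, nothing on its outer side. It moves with the support. The sealer's axes.
- long_section: The longer loose roller section, the one to use: 200 x 106 mm, 0.4 to 0.65 kg, two aluminium rails 36 mm high, four free grey rollers 24 mm thick, tops 41 mm up, centred 48 and 78 mm either side of the middle. Origin: centre of its underside; x along its length, y across, z up; same either way round.
- tie (a point): Middle of the long section's middle tie, 21 mm above its underside: an upright flat bar, the place to grip, 10 mm thick along the section's x, 96 mm across, from 6 to 36 mm above the underside. 31 mm free on each side before the next roller, so open the fingers no wider than about 50 mm there. The section's axes.
- short_section: The shorter loose roller section, not to be used: same make, 150 mm long, 106 mm wide, only two rollers. Origin: centre of its underside.
- jar: Closed jar with a white lid, 72 mm across, 95 mm high. Leave it. Origin: centre of its underside.
- tub: White closed tub, 106 mm across its lid, 78 mm high. Leave it. Origin: centre of its underside.
- label_roll: Roll of blank labels standing on its flat face, 90 mm across, 55 mm high. Leave it. Origin: centre of its underside.
There are look-alikes about, which are no part of the job. What is shaped like the long_section but orange or turquoise is not meant.

How it is judged:
On the way:
1. the support is drawn out and its button has popped up through the first hole (value of joint support between 0.096 and 0.104 m and value of joint snap_button above 0.007 m), for 0.2 s.
At the end, for the whole second after the job is handed in: Support locked at the first hole (96 to 104 mm out, button up over 7 mm); the long section released and still in the gap between back stop and lip, flat on both ledges (height within 3 mm, tilt under 0.03 rad), in line with the belt within 0.08 rad, centred across it within 15 mm (all of step 1 and x of long_section in the frame of sealer between -0.015 and 0.015 m and y of long_section in the frame of sealer between -0.114 and -0.096 m and z of long_section in the frame of sealer between 0.067 and 0.073 m and angle between the x axis of long_section and the y axis of sealer, either way round below 0.08 rad and angle between long_section's own z axis and vertical below 0.03 rad and linear speed of long_section below 0.02 m/s); the robot touches nothing.
It fails at once if the short section or another thing on the bench is moved by more than 30 mm (distance of any of short_section, jar, tub, label_roll from where it was at the start of the episode above 0.03 m).
It fails at once if the long section is dropped or thrown into the gap (faster than 0.7 m/s within 50 mm of its place) (distance between long_section and seat below 0.05 m and linear speed of long_section above 0.7 m/s).
It also fails if it takes over 64 s, if anything falls off the work surface, if the arm or the gripper's body presses on something with over 40 N, if the wrist force passes 120 N, or if a joint passes its speed limit or range.

## Working session

There is one attempt and no reset: what is moved stays moved. The work goes in short steps, Python scripts to look and compute and a shell command to move; the robot and the scene stay as the last step left them, time stands still between calls to the robot, and variables do not carry over. Pictures are saved under pics/ and viewed, at most 13 in all, crops included, and the job is handed in when it is done.

```bash
mkdir -p pics; cat > h.py <<'E'
import numpy as np, cv2
from cell import bot
def cal(c):
    k=bot.get_calibration(c); return np.array(k["intrinsics"],float),np.array(k["rvec"],float).reshape(3),np.array(k["tvec"],float).reshape(3)
def ray(c,uv,z):
    K,r,t=cal(c); R=cv2.Rodrigues(r)[0]; o=-R.T@t
    d=R.T@np.linalg.inv(K)@np.array([uv[0],uv[1],1.]); return o+d*(z-o[2])/d[2]
def proj(c,p):
    K,r,t=cal(c); return cv2.projectPoints(np.array(p,float).reshape(-1,1,3),r,t,K,None)[0].reshape(-1,2)
E
python3 - <<'E'
from h import *
for c in("scene","top"):
    im=bot.snapshot(c); cv2.imwrite(f"pics/{c}0.png",cv2.resize(im,(768,576)))
    for q,z in(("sealer",0),("hole",.058),("handle",.066),("lip",.07),("tie",.021),("long_section",0),("short_section",0),("seat",.07),("jar",0),("tub",0),("label_roll",0)):
        for d in bot.place_of(q,c)[:3]: print(c,q,round(d["confidence"],2),np.round(d["uv"]),ray(c,d["uv"],z).round(3))
o=bot.get_obs();print(o)
E
```

```text
scene sealer 0.93 [393. 216.] [0.488 0.276 0.   ]
scene sealer 0.34 [188. 186.] [ 0.425 -0.337  0.   ]
scene hole 0.87 [386. 208.] [0.503 0.241 0.058]
scene handle 0.74 [322. 211.] [0.536 0.062 0.066]
scene lip 0.67 [346. 207.] [0.519 0.129 0.07 ]
scene tie 0.95 [192. 130.] [ 0.198 -0.368  0.021]
scene tie 0.66 [193. 182.] [ 0.426 -0.319  0.021]
scene tie 0.66 [360. 160.] [0.289 0.193 0.021]
scene long_section 0.93 [356. 162.] [0.28  0.183 0.   ]
scene long_section 0.87 [192. 186.] [ 0.422 -0.325  0.   ]
scene long_section 0.32 [104. 185.] [ 0.443 -0.596  0.   ]
scene short_section 0.87 [185. 233.] [ 0.597 -0.314 -0.   ]
scene seat 0.55 [361. 208.] [0.518 0.171 0.07 ]
scene seat 0.41 [184. 234.] [ 0.646 -0.297  0.07 ]
scene tub 0.65 [104. 183.] [ 0.438 -0.6    0.   ]
scene tub 0.31 [342. 208.] [0.471 0.132 0.   ]
scene label_roll 0.58 [268. 179.] [ 0.375 -0.096 -0.   ]
scene label_roll 0.43 [195. 188.] [ 0.432 -0.316 -0.   ]
scene label_roll 0.36 [361. 208.] [0.465 0.186 0.   ]
top sealer 0.76 [136. 196.] [0.492 0.275 0.   ]
top handle 0.77 [198. 179.] [0.543 0.074 0.066]
top handle 
[... 708 characters left out ...]
, 'joint_pos': array([-1.27959947e+00,  2.99880858e-01,  1.52098141e+00,  3.97469709e-06,
        1.32066669e+00, -6.65697600e-02]), 'joint_velocities': array([-9.10326157e-04,  1.64102209e-04,  3.41852438e-03,  1.75356497e-05,
        3.17313124e-04, -5.38229168e-04]), 'effort': array([ 3.63801391e-04, -5.31662893e+01, -3.52916443e+01,  7.08981534e-02,
        2.13226170e-02, -1.71080131e-05]), 'ee_pos': array([ 0.19261229, -0.51516468,  0.40466396]), 'ee_rot': array([3.09140067e+00, 5.58973431e-01, 1.72246045e-05]), 'wrist_force': array([-0.96940706, -0.36231761,  0.16693325]), 'moment': array([ 0.03708719, -0.00733648,  0.02937642]), 'finger_force': 0.0, 'grip_width': 0.09370871162395981}
```

View pics/top0.png

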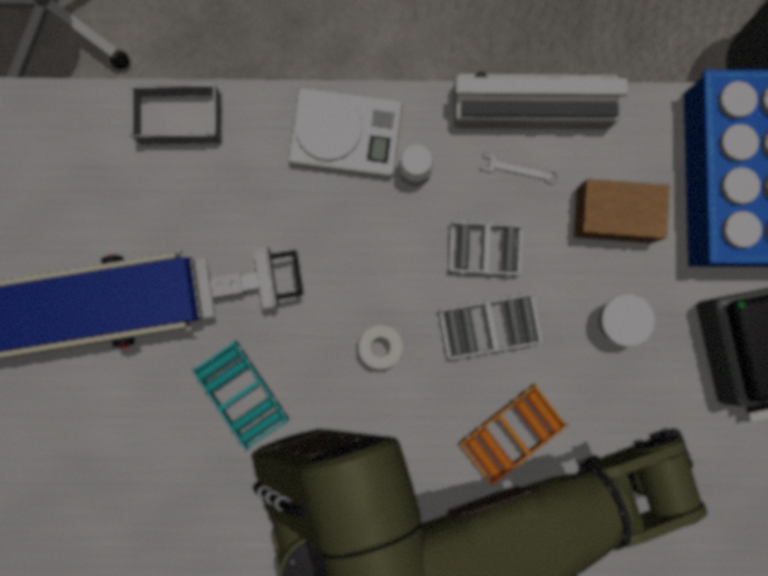

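View pics/scene0.png

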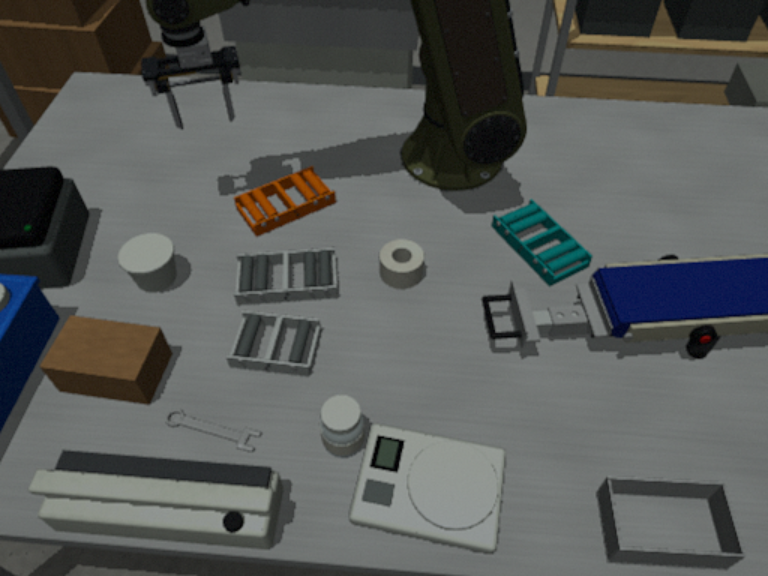

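The top view shows the belt ending near (196,290), the black handle at (288,275), and the grey long section at (490,327) with four rollers. The short section is above it at (485,250). The orange and turquoise look-alikes are at (513,433) and (240,395). Next I'll get the axes accurately.

```bash
python3 - <<'E'
from h import *
im=bot.snapshot("top").astype(int)
b,g,r=im[...,0],im[...,1],im[...,2]
m=((b>70)&(b-r>50)&(b-g>40)).astype(np.uint8); m[:,200:]=0
n,l,s,_=cv2.connectedComponentsWithStats(m); k=1+np.argmax(s[1:,4]); vs,us=np.where(l==k)
# top/bottom edges of belt
cols=np.arange(us.min()+8,us.max()-8)
for nm,f in(("far",np.min),("near",np.max)):
    P=np.array([ray("top",(c,f(vs[us==c])+(.5 if nm=="near" else -.5)),.111)[:2] for c in cols])
    vx,vy,x0,y0=cv2.fitLine(P.astype(np.float32),cv2.DIST_HUBER,0,.01,.01).ravel()
    print(nm,np.degrees(np.arctan2(vx,-vy)),[x0,y0], "x at y=.3",x0+(.3-y0)*vx/vy)
end=[ray("top",(us[vs==v].max()+.5,v),.111)[:2].round(3).tolist() for v in range(vs.min()+6,vs.max()-5,6)]
print(end)
for q,z in(("long_section",.036),("short_section",.036),("support",.07),("handle",.066)):
  for d in bot.trace(q,"top")[:3]:
    mk=d["pixels"].astype(np.uint8); yy,xx=np.where(mk)
    P=np.array([ray("top",p,z)[:2] for p in zip(xx,yy)],np.float32)
    c,sz,a=cv2.minAreaRect(P); print(q,round(d["confidence"],2),np.round(d["rect"]),np.round(c,3),np.round(sz,3),round(a,1))
for n in("scene",):
  bot.snapshot(n)
crop=cv2.resize(im[150:250,100:230].astype(np.uint8),(780,600),interpolation=cv2.INTER_CUBIC); cv2.imwrite("pics/c1.png",crop)
E
```

```text
far 9.8396635 [np.float32(0.5272266), np.float32(0.46543345)] x at y=.3 0.5559199
near 9.654443 [np.float32(0.40705386), np.float32(0.46103284)] x at y=.3 0.43444794
[[0.536, 0.288], [0.518, 0.285], [0.5, 0.281], [0.482, 0.278], [0.465, 0.275], [0.447, 0.274], [0.429, 0.335], [0.411, 0.441]]
long_section 0.97 [343. 289.  69.  68.] [ 0.213 -0.368] [0.119 0.199] 37.8Traceback (most recent call last):
  File "<stdin>", line 17, in <module>
  File "h.py", line 6, in ray
    K,r,t=cal(c); R=cv2.Rodrigues(r)[0]; o=-R.T@t
          ~~~^^^
  File "h.py", line 4, in cal
    k=bot.get_calibration(c); return np.array(k["intrinsics"],float),np.array(k["rvec"],float).reshape(3),np.array(k["tvec"],float).reshape(3)
ValueError: time passes only in moves, steps and waits
```

```bash
python3 - <<'E'
s=open('h.py').read()
s=s.replace("def cal(c):\n","C={}\ndef cal(c):\n    if c not in C: C[c]=cal_(c)\n    return C[c]\ndef cal_(c):\n")
open('h.py','w').write(s)
E
python3 - <<'E'
from h import *
im=bot.snapshot("top")
cv2.imwrite("pics/c1.png",cv2.resize(im[150:250,100:230],(780,600),interpolation=cv2.INTER_CUBIC))
for q,z in(("long_section",.036),("short_section",.036),("handle",.066)):
  for d in bot.trace(q,"top")[:3]:
    yy,xx=np.where(d["pixels"])
    P=np.array([ray("top",p,z)[:2] for p in zip(xx,yy)],np.float32)
    c,sz,a=cv2.minAreaRect(P); print(q,round(d["confidence"],2),np.round(d["rect"]),np.round(c,3),np.round(sz,3),round(a,1))
a=np.radians(9.75); 
for u,v in [(0,0)]:pass
# dark handle pixels
g=im.max(2).astype(int); sub=(g[160:205,183:205]<45); vv,uu=np.where(sub)
P=np.array([ray("top",(u+183,v+160),.066)[:2] for u,v in zip(uu,vv)],np.float32); print(len(P),cv2.minAreaRect(P))
E
```

```text
long_section 0.87 [342. 290.  74.  70.] [ 0.211 -0.369] [0.115 0.201] 37.8
long_section 0.75 [326. 218.  69.  46.] [ 0.43  -0.322] [0.111 0.199] 10.3
long_section 0.66 [162. 263.  64.  76.] [0.287 0.191] [0.198 0.113] 35.0
short_section 0.84 [322. 166.  51.  40.] [ 0.591 -0.314] [0.15  0.113] 88.7
handle 0.74 [178. 184.  46.  42.] [0.529 0.117] [0.133 0.13 ] 56.3
93 ((0.5304372906684875, 0.094549760222435), (0.08783946186304092, 0.048230793327093124), 9.182538032531738)
```

View pics/c1.png

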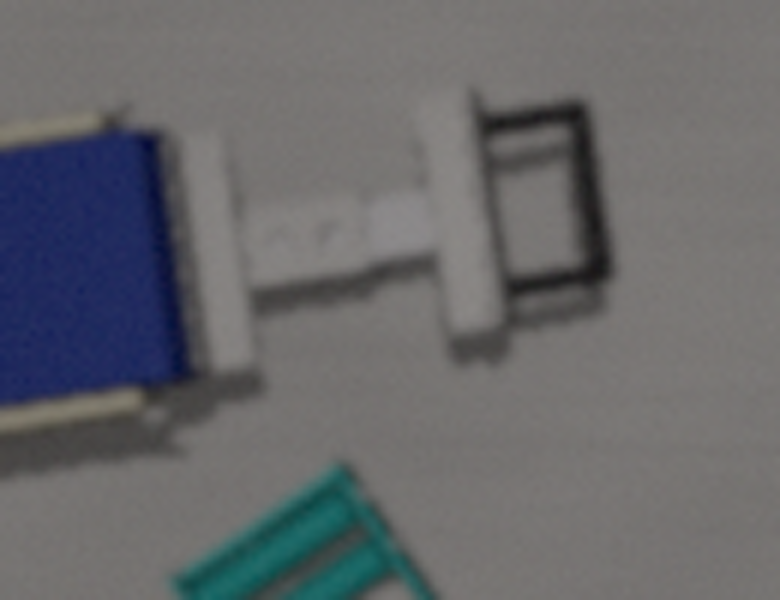

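The handle bar is at about (0.533, 0.077) and the outward direction is about (0.169, -0.986). The section lies almost parallel to that at about (0.429, -0.324). I'm moving to the handle now, with the first turn aligning the tool.

```bash
cat >> h.py <<'E'
A=np.radians(9.75)
def go(p,yaw=A):
    "tool-axis shift in units (total) from measured TCP to p, turn units to yaw"
    o=bot.get_obs(); R=cv2.Rodrigues(np.array(o["ee_rot"],float))[0]
    d=R.T@(np.array(p)-o["ee_pos"])/.05
    cur=np.arctan2(R[1,0],R[0,0])
    print("t",round(o["t"],2),"pos",o["ee_pos"].round(4),"yaw",round(np.degrees(cur),2),"units",d.round(3),"turn",round((cur-yaw)/.1,3),"F",o["wrist_force"].round(1),"w",round(o["grip_width"],4))
E
python3 -m handwheel '[[[0,0,0,0.94,44],[0,0,0,0.94,44],[0.5,-0.6,0,0,44],[0.54,-0.66,0,0,44],[0.54,-0.66,0,0,44],[0.54,-0.66,0,0,44],[0.54,-0.66,0,0,44],[0.54,-0.66,0,0,44],[0.54,-0.66,0,0,44],[0.54,-0.66,0,0,44]]]' 40
python3 -c "
from h import *
go([.533,.077,.33])"
```

```text
t: 2.5
ee_pos: [0.3599, -0.2201, 0.4049]
ee_rot: [3.13, 0.266, 0.001]
wrist_force: [-0.5, 0.3, 0.7]
grip_width: 0.0441
finger_force: 0.0
t 2.5 pos [ 0.3599 -0.2201  0.4049] yaw 9.72 units [ 4.415 -5.273  1.498] turn -0.006 F [-0.5  0.3  0.7] w 0.0441
```

```bash
python3 -m handwheel '[[[0.49,-0.58,0.16,0,44],[0.49,-0.58,0.16,0,44],[0.49,-0.58,0.16,0,44],[0.49,-0.58,0.16,0,44],[0.49,-0.58,0.16,0,44],[0.49,-0.58,0.16,0,44],[0.49,-0.58,0.16,0,44],[0.49,-0.58,0.16,0,44],[0.4,-0.5,0.16,0,44],[0,0,0,0,44]]]'
python3 - <<'E'
from h import *
go([.533,.077,.246])
o=bot.get_obs();im=bot.snapshot("top")
cv2.imwrite("pics/t2.png",cv2.resize(im[140:230,120:240],(800,600),interpolation=cv2.INTER_CUBIC))
im=bot.snapshot("scene"); cv2.imwrite("pics/s2.png",cv2.resize(im[150:260,280:430],(795,583),interpolation=cv2.INTER_CUBIC))
p=o["ee_pos"]; print(proj("scene",[p-[0,0,.199],[.533,.077,.066]]))
for d in bot.place_of("handle","scene")[:2]: print(d["confidence"],d["uv"],ray("scene",d["uv"],.066))
E
```

```text
t: 3.5
ee_pos: [0.5297, 0.0707, 0.3314]
ee_rot: [-3.13, -0.271, 0.002]
wrist_force: [-0.2, -1.0, 0.3]
grip_width: 0.0442
finger_force: 0.0
t 3.5 pos [0.5297 0.0707 0.3314] yaw 9.9 units [ 0.089 -0.112  1.707] turn 0.026 F [-0.2 -1.   0.3] w 0.0442
[[327.78137253 194.13674386]
 [326.97225762 210.44600041]]
0.63 [326.2, 212.7] [0.54089278 0.07474252 0.066     ]
```

View pics/s2.png

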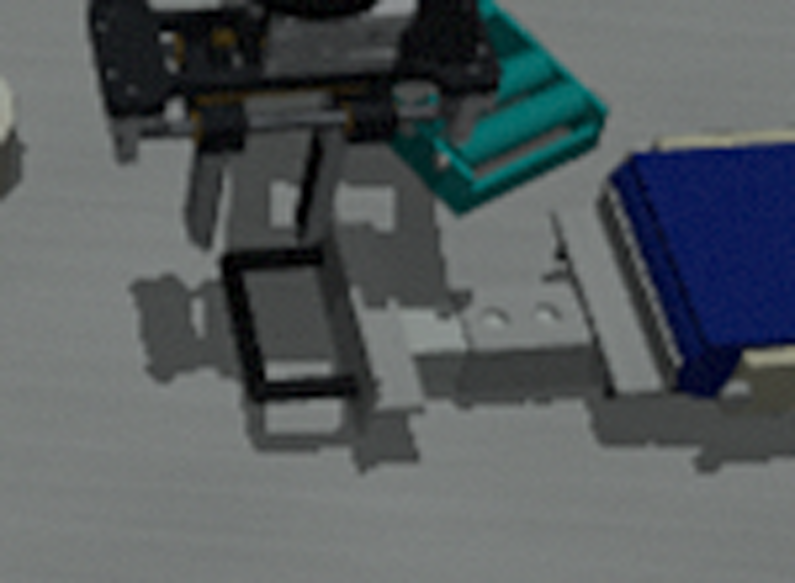

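The scene crop shows the bar's middle at (326,211) full-frame, which matches (0.534, 0.076). The fingers straddle it along the pull direction, so I'll go down and close.

```bash
python3 -m handwheel '[[[0.06,-0.06,0.3,0,44],[0.04,-0.05,0.4,0,44],[0,0,0.4,0,44],[0,0,0.4,0,44],[0,0,0.2,0,44],[0,0,0,0,44],[0,0,0,0,5],[0,0,0,0,5],[0,0,0,0,5],[0,0,0,0,5]]]' 40
python3 -c "
from h import *
go([.533,.077,.246])"
```

```text
t: 4.65
ee_pos: [0.533, 0.0743, 0.2481]
ee_rot: [3.13, 0.266, 0.001]
wrist_force: [-0.5, -0.3, 0.0]
grip_width: 0.0151
finger_force: 0.0
t 4.65 pos [0.533  0.0743 0.2481] yaw 9.73 units [ 0.01  -0.052  0.043] turn -0.003 F [-0.5 -0.3  0. ] w 0.0151
```

```bash
python3 -m handwheel '[[[0,0,0,0,5],[0,0,0,0,5],[0,0,0,0,5],[0,0.05,0,0,5],[0,0.1,0,0,5],[0,0.1,0,0,5],[0,0.1,0,0,5],[0,0.1,0,0,5],[0,0.1,0,0,5],[0,0,0,0,5]]]' 40
python3 - <<'E'
from h import *
go([.533,.077,.246])
im=bot.snapshot("scene"); cv2.imwrite("pics/s3.png",cv2.resize(im[150:260,280:430],(795,583),interpolation=cv2.INTER_CUBIC))
for d in bot.place_of("lip","scene")[:1]: print(d["confidence"],d["uv"],ray("scene",d["uv"],.07))
for d in bot.place_of("hole","scene")[:1]: print(d["confidence"],d["uv"],ray("scene",d["uv"],.058))
E
```

```text
t: 5.65
ee_pos: [0.5376, 0.0472, 0.2481]
ee_rot: [-3.13, -0.266, -0.001]
wrist_force: [-1.4, -1.2, 6.0]
grip_width: 0.0108
finger_force: 40.0
t 5.65 pos [0.5376 0.0472 0.2481] yaw 9.72 units [ 0.009 -0.604  0.041] turn -0.005 F [-1.4 -1.2  6. ] w 0.0108
0.75 [336.2, 207.5] [0.52371847 0.10190421 0.07      ]
0.83 [382.8, 208.5] [0.50671898 0.23301636 0.058     ]
```

View pics/s3.png

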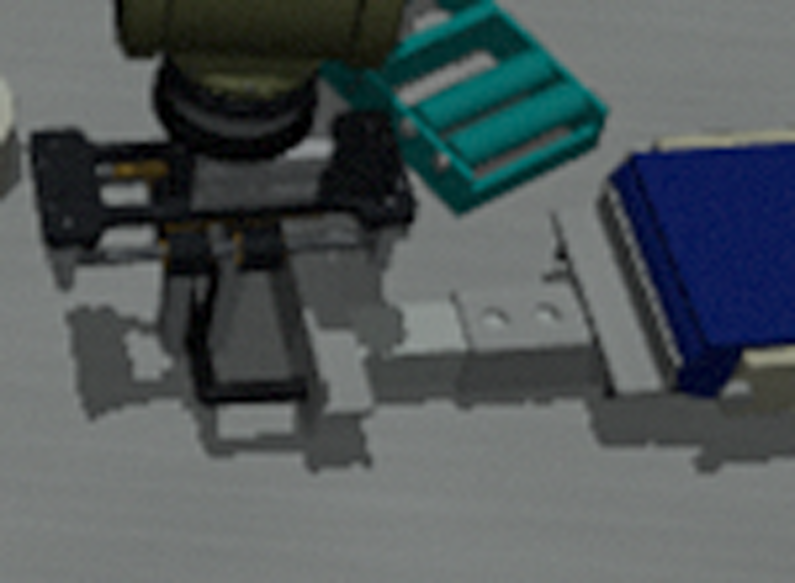

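The handle is held and the support has come out about 27 mm. The lip is about 132 mm from the hole, so s is about 0.062 and 38 mm remain. I'll pull on slowly.

```bash
python3 -m handwheel '[[[0,0.06,0,0,5],[0,0.06,0,0,5],[0,0.06,0,0,5],[0,0.06,0,0,5],[0,0.06,0,0,5],[0,0.06,0,0,5],[0,0.06,0,0,5],[0,0.06,0,0,5],[0,0.06,0,0,5]]]'
python3 -m handwheel '[[[0,0.04,0,0,5],[0,0.04,0,0,5],[0,0.04,0,0,5]]]'
```

```text
t: 6.7
ee_pos: [0.5421, 0.0212, 0.248]
ee_rot: [-3.129, -0.266, -0.0]
wrist_force: [-2.9, 6.2, 6.8]
grip_width: 0.0107
finger_force: 40.0
t: 7.0
ee_pos: [0.5432, 0.015, 0.2481]
ee_rot: [-3.13, -0.267, -0.001]
wrist_force: [-2.4, 0.3, 6.1]
grip_width: 0.0106
finger_force: 40.0
```

```bash
python3 -m handwheel '[[[0,0.04,0,0,5],[0,0.04,0,0,5]]]'
```

```text
t: 7.2
ee_pos: [0.5438, 0.0111, 0.2481]
ee_rot: [-3.129, -0.266, -0.001]
wrist_force: [-2.9, 4.5, 7.1]
grip_width: 0.0112
finger_force: 40.0
```

```bash
python3 -m handwheel '[[[0,0.04,0,0,5],[0,0.04,0,0,5]]]';python3 -m handwheel '[[[0,0.04,0,0,5],[0,0.04,0,0,5]]]'
python3 - <<'E'
from h import *
im=bot.snapshot("scene"); cv2.imwrite("pics/s4.png",cv2.resize(im[150:260,280:430],(795,583),interpolation=cv2.INTER_CUBIC))
for d in bot.place_of("lip","scene")[:1]: print(d["confidence"],d["uv"],ray("scene",d["uv"],.07))
E
```

```text
t: 7.4
ee_pos: [0.5442, 0.009, 0.248]
ee_rot: [-3.125, -0.266, 0.001]
wrist_force: [-6.6, 35.2, 11.3]
grip_width: 0.011
finger_force: 40.0
t: 7.6
ee_pos: [0.5446, 0.0073, 0.2479]
ee_rot: [-3.12, -0.266, 0.002]
wrist_force: [-9.1, 59.8, 12.8]
grip_width: 0.0113
finger_force: 40.0
0.94 [320.4, 208.0] [0.52919894 0.05861518 0.07      ]
```

View pics/s4.png

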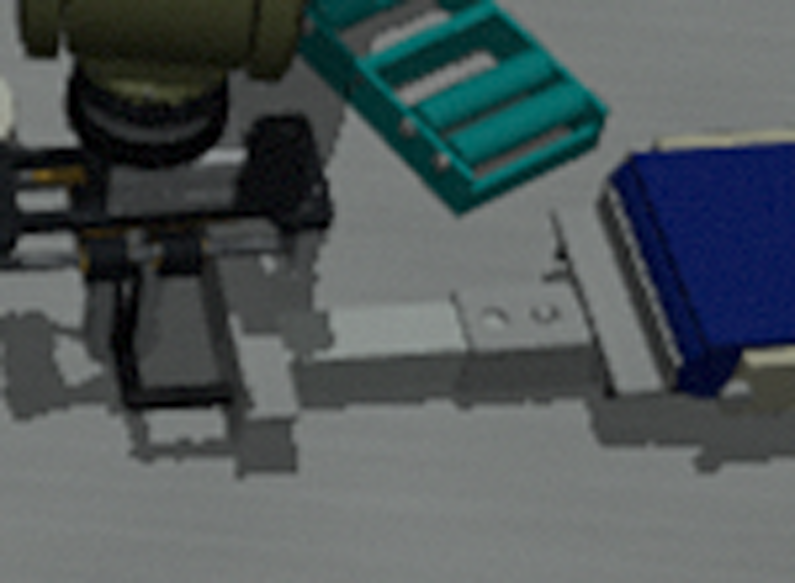

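The pull force rose to 60 N after 66 mm of travel, and the inner hole at crop (545,313) is now filled by the button, so the support is locked. I'll relax, release, rise and go to the long section.

```bash
python3 -m handwheel '[[[0,-0.06,0,0,5],[0,-0.03,0,0,44],[0,0,0,0,44],[0,0,0,0,44],[0,0,0,0,44],[0,0,0,0,44],[0,0,-0.4,0,44],[0,0,-0.8,0,44],[0,0,-0.8,0,44],[-0.3,0.5,0,0,44]]]'
python3 -m handwheel '[[[-0.4,0.7,0,0,44],[-0.4,0.7,0,0,44],[-0.4,0.7,0,0,44],[-0.4,0.7,0,0,44],[-0.4,0.7,0,0,44],[-0.4,0.7,0,0,44],[-0.4,0.7,0,0,44],[-0.3,0.6,0,0,44],[0,0,0,0,44]]]' 40
python3 - <<'E'
from h import *
go([.429,-.324,.21])
im=bot.snapshot("scene"); cv2.imwrite("pics/s5.png",cv2.resize(im[110:260,120:320],(800,600),interpolation=cv2.INTER_CUBIC))
for d in bot.place_of("tie","scene")[:4]: print(d["confidence"],np.round(d["uv"],1),ray("scene",d["uv"],.021))
bot.snapshot("top")
for d in bot.place_of("snap_button","top")[:1]: print(d["confidence"],np.round(d["uv"],1),ray("top",d["uv"],.06))
print(proj("scene",[[.429,-.324,.021]]))
E
```

```text
t: 8.7
ee_pos: [0.5347, -0.0188, 0.3528]
ee_rot: [3.129, 0.27, 0.013]
wrist_force: [0.8, -0.5, -0.2]
grip_width: 0.0442
finger_force: 0.0
t: 9.6
ee_pos: [0.4261, -0.3202, 0.3475]
ee_rot: [3.13, 0.26, -0.0]
wrist_force: [0.1, 0.0, 0.2]
grip_width: 0.044
finger_force: 0.0
t 9.6 pos [ 0.4261 -0.3202  0.3475] yaw 9.5 units [0.044 0.084 2.75 ] turn -0.043 F [0.1 0.  0.2] w 0.044
0.93 [360.8 160. ] [0.2880566  0.19497996 0.021     ]
0.75 [194.2 181.9] [ 0.42500437 -0.31649143  0.021     ]
0.64 [190.7 130.7] [ 0.20028533 -0.37008371  0.021     ]Traceback (most recent call last):
  File "<stdin>", line 6, in <module>
ValueError: it knows: handle, hole, jar, label_roll, lip, long_section, sealer, seat, short_section, tie, tub
```

View pics/s5.png

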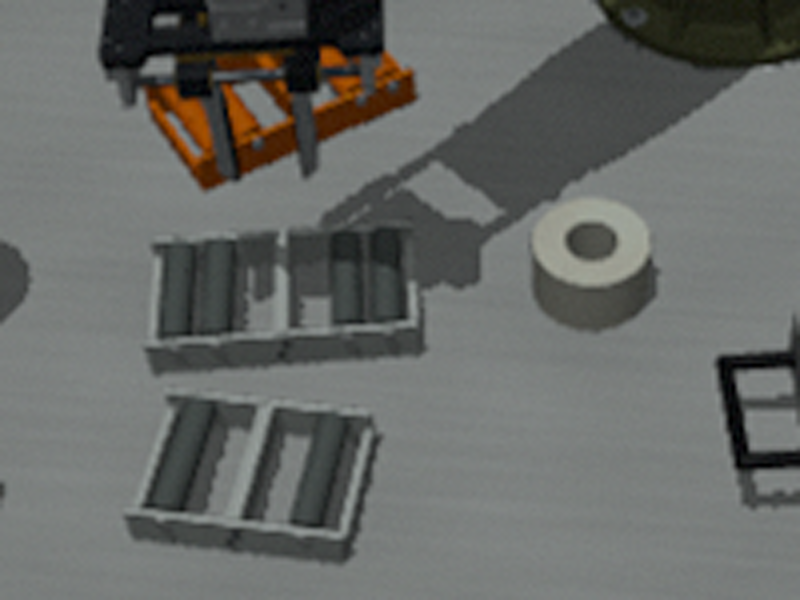

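```bash
python3 - <<'E'
from h import *
for u,v in((281,230),(283.5,331),(151,240),(412,228),(418,322),(150,345)):
    print((u,v),ray("scene",(120+u/4-.4,110+v/4-.4),.036).round(4))
bot.snapshot("top")
for d in bot.place_of("tie","top")[:4]: print(d["confidence"],np.round(d["uv"],1),ray("top",d["uv"],.021))
for d in bot.trace("long_section","scene")[:3]:
    yy,xx=np.where(d["pixels"]); print(d["confidence"],d["rect"])
E
```

```text
(281, 230) [ 0.3794 -0.3367  0.036 ]
(283.5, 331) [ 0.4783 -0.3159  0.036 ]
(151, 240) [ 0.3983 -0.4338  0.036 ]
(412, 228) [ 0.3685 -0.2366  0.036 ]
(418, 322) [ 0.4613 -0.219   0.036 ]
(150, 345) [ 0.4997 -0.4099  0.036 ]
0.82 [343.7 288.5] [ 0.20916255 -0.3786554   0.021     ]
0.6 [160.6 259.2] [0.29565545 0.18995855 0.021     ]
0.94 [360.7, 161.2, 70.6, 57.9]
0.76 [191.2, 186.1, 67.9, 36.8]
0.72 [190.7, 141.8, 65.7, 33.7]
```

```bash
python3 -m handwheel '[[[0.05,0.1,0,-0.14,30],[0,0,0.6,0,30],[0,0,0.6,0,30],[0,0,0.5,0,30],[0,0,0.5,0,30],[0,0,0.4,0,30],[0,0,0.2,0,30],[0,0,0,0,30]]]' 40
python3 -c "
from h import *
go([.4295,-.325,.206])"
```

```text
t: 10.7
ee_pos: [0.431, -0.3214, 0.2067]
ee_rot: [-3.127, -0.289, 0.002]
wrist_force: [0.2, 0.6, 0.6]
grip_width: 0.0298
finger_force: 0.0
t 10.7 pos [ 0.431  -0.3214  0.2067] yaw 10.57 units [-0.042  0.065  0.014] turn 0.144 F [0.2 0.6 0.6] w 0.0298
```

```bash
python3 -m handwheel '[[[0,0.06,0,0,4],[0,0,0,0,4],[0,0,0,0,4],[0,0,0,0,4],[0,0,0,0,4],[0,0,0,0,4],[0,0,0,0,4]]]' 45
python3 -m handwheel '[[[0,0,-0.3,0,4],[0,0,-0.6,0,4],[0,0,-0.8,0,4],[0,0,-0.8,0,4],[0,0,-0.8,0,4],[0,0,0,0,4],[0,0,0,0,4]]]' 
python3 - <<'E'
from h import *
# seat estimate: sealer axes from earlier belt fit; centre from both cameras
go([.52,.17,.346])
bot.snapshot("top"); 
o=np.array([.498,.279]);n=np.array([.1693,-.9856])
for c in("scene","top"):
    bot.snapshot(c)
    for q,z in(("hole",.058),("lip",.07),("seat",.07),("handle",.066),("sealer",0)):
        for d in bot.place_of(q,c)[:1]:
            p=ray(c,d["uv"],z)[:2]; e=p-o; print(c,q,round(d["confidence"],2),p.round(4),"out",round(e@n,4),"lat",round(e@[n[1]*-1,n[0]],4))
im=bot.snapshot("top"); cv2.imwrite("pics/t6.png",cv2.resize(im[145:235,110:230],(800,600),interpolation=cv2.INTER_CUBIC))
im=bot.snapshot("scene"); cv2.imwrite("pics/s6.png",cv2.resize(im[120:255,270:450],(800,600),interpolation=cv2.INTER_CUBIC))
E
```

```text
t: 11.4
ee_pos: [0.4316, -0.3249, 0.2086]
ee_rot: [3.127, 0.288, 0.002]
wrist_force: [-1.8, -1.3, 6.7]
grip_width: 0.0099
finger_force: 45.0
t: 12.1
ee_pos: [0.4311, -0.3242, 0.3727]
ee_rot: [-3.128, -0.288, 0.0]
wrist_force: [-0.1, -0.6, -7.0]
grip_width: 0.0095
finger_force: 45.0
t 12.1 pos [ 0.4311 -0.3242  0.3727] yaw 10.54 units [ 3.556 -9.392  0.535] turn 0.137 F [-0.1 -0.6 -7. ] w 0.0095
scene hole 0.91 [0.5064 0.2407] out 0.0391 lat 0.0018
scene lip 0.58 [0.5389 0.0726] out 0.2103 lat 0.0054
scene seat 0.56 [0.5236 0.1703] out 0.1115 lat 0.0069
scene handle 0.57 [0.5343 0.0125] out 0.2688 lat -0.0093
scene sealer 0.81 [0.4888 0.2795] out -0.0021 lat -0.009
top hole 0.96 [0.511  0.2404] out 0.0402 lat 0.0063
top lip 0.6 [0.532  0.0651] out 0.2165 lat -0.0027
top seat 0.83 [0.5084 0.1627] out 0.1164 lat -0.0095
top handle 0.86 [0.5567 0.0112] out 0.2739 lat 0.0126
top sealer 0.93 [0.4992 0.2741] out 0.005 lat 0.0003
```

View pics/t6.png

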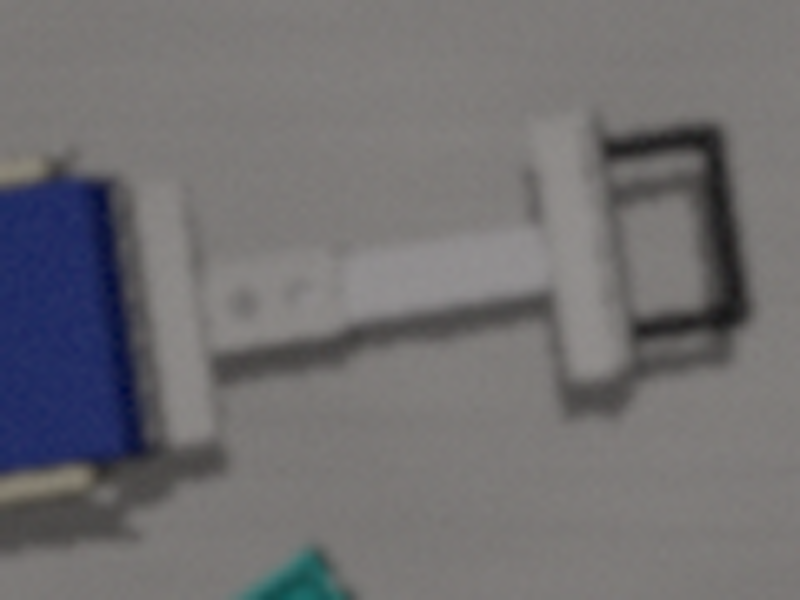

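The top view shows the empty gap with the button dark in the first hole at (243,302). The fixed ledge's outer edge is near (201,312), and the support's ledge and lip span (552,248) to (616,243).

```bash
python3 - <<'E'
from h import *
o=np.array([.498,.279]);n=np.array([.1693,-.9856]);l=np.array([.9856,.1693])
def f(nm,u,v,z):
    e=ray("top",(110+u/6.667-.43,145+v/6.667-.43),z)[:2]-o; print(nm,"out %.4f lat %.4f"%(e@n,e@l))
f("ledge outer far .023",186,182,.07); f("ledge outer near",217,440,.07)
f("stop far",135,182,.092);f("stop near",162,445,.092)
f("supp inner far .183",537,122,.07); f("supp inner near",572,375,.07)
f("lip outer far",600,115,.097); f("lip outer near",633,370,.097)
f("hole1 .04",243,302,.06);f("hole2 .068",298,292,.058)
f("bar far",718,125,.066);f("bar near",742,320,.066)
f("tube end top",345,285,.058)
E
```

```text
ledge outer far .023 out 0.0324 lat 0.0597
ledge outer near out 0.0293 lat -0.0595
stop far out 0.0144 lat 0.0599
stop near out 0.0093 lat -0.0594
supp inner far .183 out 0.1950 lat 0.0610
supp inner near out 0.1930 lat -0.0564
lip outer far out 0.2262 lat 0.0553
lip outer near out 0.2230 lat -0.0608
hole1 .04 out 0.0481 lat 0.0021
hole2 .068 out 0.0733 lat 0.0028
bar far out 0.2764 lat 0.0468
bar near out 0.2731 lat -0.0438
tube end top out 0.0951 lat 0.0025
```

View pics/s6.png

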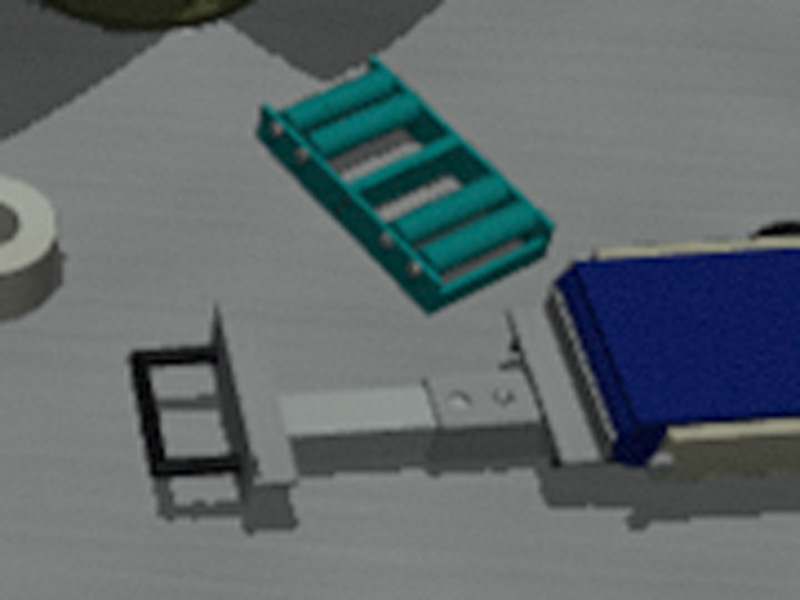

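```bash
python3 - <<'E'
from h import *
o=np.array([.498,.279]);n=np.array([.1693,-.9856]);l=np.array([.9856,.1693])
def f(nm,u,v,z):
    e=ray("scene",(270+u/4.444-.4,120+v/4.444-.4),z)[:2]-o; print(nm,"out %.4f lat %.4f"%(e@n,e@l))
f("ledge outer near corner .023",558,463,.07); f("ledge outer far",508,312,.07); f("ledge outer mid",535,390,.07)
f("hole1 .04",503,396,.058);f("hole2 .068",458,400,.058)
f("sleeve end near .085, lat .020",434,432,.058);f("sleeve end far",425,378,.058)
f("supp inner near .183",297,483,.07)
f("supp inner at tube .183",282,400,.07)
f("lip top far",217,306,.097)
f("lip top near",252,485,.097)
f("bar far",145,355,.066);f("bar near",163,468,.066)
E
```

```text
ledge outer near corner .023 out 0.0332 lat 0.0621
ledge outer far out 0.0306 lat -0.0555
ledge outer mid out 0.0313 lat 0.0072
hole1 .04 out 0.0470 lat 0.0015
hole2 .068 out 0.0759 lat 0.0022
sleeve end near .085, lat .020 out 0.0971 lat 0.0251
sleeve end far out 0.0922 lat -0.0165
supp inner near .183 out 0.1923 lat 0.0633
supp inner at tube .183 out 0.1890 lat 0.0018
lip top far out 0.2226 lat -0.0540
lip top near out 0.2262 lat 0.0803
bar far out 0.2669 lat -0.0433
bar near out 0.2692 lat 0.0432
```

Both cameras agree that the true origin lies about 8 mm further out. The seat is then at about (0.519, 0.168) with yaw about 8.8°. I'll carry the section over at height.

```bash
python3 -m handwheel '[[[0,0,0,0.3,4],[0.1,-0.3,0,0,4],[0.2,-0.6,0,0,4],[0.24,-0.7,0,0,4],[0.24,-0.7,0,0,4],[0.24,-0.7,0,0,4],[0.24,-0.7,0,0,4],[0.24,-0.7,0,0,4],[0.24,-0.7,0,0,4],[0.24,-0.7,0,0,4]]]' 
python3 -m handwheel '[[[0.24,-0.7,0,0,4],[0.24,-0.7,0,0,4],[0.24,-0.7,0,0,4],[0.24,-0.7,0,0,4],[0.22,-0.5,0,0,4],[0.15,-0.3,0,0,4],[0.1,-0.2,0,0,4],[0,0,0,0,4],[0,0,0,0,4]]]' 
python3 -c "
from h import *
go([.519,.168,.320],np.radians(8.8))"
```

```text
t: 13.85
ee_pos: [0.4845, -0.0207, 0.3729]
ee_rot: [-3.132, -0.243, -0.001]
wrist_force: [0.8, -0.8, -5.3]
grip_width: 0.0095
finger_force: 45.0
t: 14.75
ee_pos: [0.5263, 0.1752, 0.3725]
ee_rot: [3.132, 0.241, -0.001]
wrist_force: [0.5, 0.2, -5.7]
grip_width: 0.0097
finger_force: 45.0
t 14.75 pos [0.5263 0.1752 0.3725] yaw 8.79 units [-0.165  0.119  1.051] turn -0.002 F [ 0.5  0.2 -5.7] w 0.0097
```

```bash
python3 -m handwheel '[[[-0.16,0.12,0.1,0,4],[0,0,0.4,0,4],[0,0,0.4,0,4],[0,0,0.15,0,4],[0,0,0,0,4],[0,0,0,0,4]]]' 
python3 - <<'E'
from h import *
go([.519,.168,.278],np.radians(8.8))
im=bot.snapshot("scene"); cv2.imwrite("pics/s7.png",cv2.resize(im[140:240,290:440],(798,532),interpolation=cv2.INTER_CUBIC))
E
```

```text
t: 15.35
ee_pos: [0.5196, 0.1684, 0.321]
ee_rot: [-3.132, -0.241, -0.002]
wrist_force: [0.3, 0.2, -6.0]
grip_width: 0.0095
finger_force: 45.0
t 15.35 pos [0.5196 0.1684 0.321 ] yaw 8.78 units [-0.013  0.006  0.861] turn -0.003 F [ 0.3  0.2 -6. ] w 0.0095
```

View pics/s7.png

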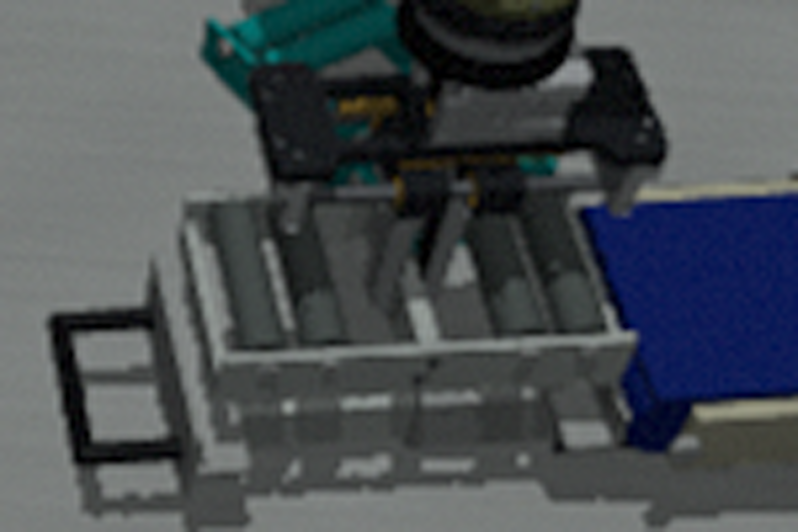

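```bash
python3 - <<'E'
from h import *
o=np.array([.498,.279]);n=np.array([.1693,-.9856]);l=np.array([.9856,.1693])
def f(nm,u,v,z):
    e=ray("scene",(290+u/5.32-.4,140+v/5.32-.4),z)[:2]-o; print(nm,"out %.4f lat %.4f"%(e@n,e@l))
f("top L near",222,357,.149);f("top R near",638,337,.149);f("tie near",428,347,.149)
f("top L far",185,203,.149);f("top R far",575,195,.149)
E
```

```text
top L near out 0.2143 lat 0.0499
top R near out 0.0143 lat 0.0547
tie near out 0.1157 lat 0.0522
top L far out 0.2137 lat -0.0470
top R far out 0.0173 lat -0.0361
```

The section spans 6 to 206 mm within the 0 to 210 mm gap and is centred within about 2 mm, so I'll lower it gently.

```bash
python3 -m handwheel '[[[0,0,0.2,0,4],[0,0,0.2,0,4],[0,0,0.15,0,4],[0,0,0.1,0,4],[0,0,0.08,0,4],[0,0,0.04,0,4],[0,0,0,0,4]]]' 
python3 -m handwheel '[[[0,0,0.04,0,4],[0,0,0.03,0,4],[0,0,0,0,4]]]'
```

```text
t: 16.1
ee_pos: [0.5194, 0.1687, 0.2815]
ee_rot: [3.132, 0.241, -0.0]
wrist_force: [-0.5, 0.3, -5.0]
grip_width: 0.0097
finger_force: 45.0
t: 16.4
ee_pos: [0.5194, 0.1687, 0.2786]
ee_rot: [-3.132, -0.241, -0.001]
wrist_force: [-1.9, -0.1, 0.7]
grip_width: 0.0095
finger_force: 45.0
```

The weight is on the ledges at the expected height. I'll release and withdraw.

```bash
python3 -m handwheel '[[[0,0,0.01,0,4],[0,0,0,0,26],[0,0,0,0,26],[0,0,0,0,26],[0,0,0,0,26],[0,0,-0.1,0,26],[0,0,-0.4,0,26],[0,0,-0.8,0,26],[0,0,-0.8,0,26],[0,0,-0.8,0,26]]]' 
python3 -m handwheel '[[[0,0.7,-0.3,0,26],[0,0.9,0,0,26],[0,0.9,0,0,26],[0,0.9,0,0,26],[0,0.9,0,0,26],[0,0.5,0,0,26],[0,0,0,0,26]]]' 
python3 - <<'E'
from h import *
im=bot.snapshot("scene"); cv2.imwrite("pics/s8.png",cv2.resize(im[140:240,290:440],(798,532),interpolation=cv2.INTER_CUBIC))
E
```

```text
t: 17.4
ee_pos: [0.5191, 0.1686, 0.4247]
ee_rot: [-3.132, -0.241, -0.0]
wrist_force: [-0.1, -0.4, 0.1]
grip_width: 0.0262
finger_force: 0.0
t: 18.1
ee_pos: [0.5562, -0.0712, 0.4377]
ee_rot: [3.132, 0.236, -0.0]
wrist_force: [0.9, -0.3, -0.4]
grip_width: 0.0258
finger_force: 0.0
```

View pics/s8.png

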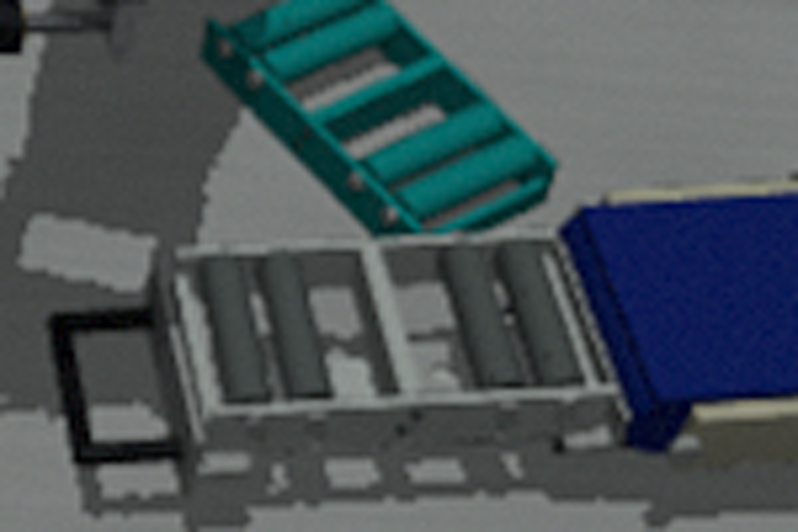

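The section lies in the gap between the lip at (170,340) and the belt end at (590,310), flat and in line with the belt, with the hand well clear. I'll make one numeric check before handing in.

```bash
python3 - <<'E'
from h import *
o=np.array([.498,.279]);n=np.array([.1693,-.9856]);l=np.array([.9856,.1693])
P=[]
for u,v in((208,412),(618,388),(177,250),(560,235)):
    e=ray("scene",(290+u/5.32-.4,140+v/5.32-.4),.106)[:2]-o; P.append((e@n-.0083,e@l-.002)); print(np.round(P[-1],4))
c=np.mean(P,0); print(c)
if abs(c[0]-.105)<.006 and abs(c[1])<.009: print(bot.finish_job())
E
```

```text
[0.2071 0.0487]
[0.0032 0.0513]
[ 0.2032 -0.0543]
[ 0.0026 -0.0478]
[ 0.10405709 -0.00049694]
the job is handed in; nothing more can be done
None
```

The job is handed in, with no verdict returned: the support was drawn until it locked at the first hole, and the long section is seated and released in the gap, measured about 1 mm from its place; nothing else on the bench was touched.

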